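# Refit the dishwasher's filter cylinder and lock it

### The arm

A 7-joint arm with a two-finger parallel gripper is mounted at the origin on a cart in front of the work surface, level with it; the furniture and walls round the work are solid. World frame = base frame: x ahead of the robot, y to its left, z up, the work surface at z = 0. Lengths are in m, angles in rad, forces in N, time in s.
With the tool pointing down it reaches from about 0.425 to 1.025 m from the base axis. Payload 9.4 kg.
Tool frame: the origin (TCP) lies on the mounting face of the last link; the fingertips stand ahead of it and the grasp point (between the pads) lies 155 mm ahead of it (robot.tip_reach is the z of the fingertips in the tool frame, in m); z points along the fingers, y is the direction in which the jaws open and shut (so a half turn about z gives the same grasp; the last joint's range is limited). The gripper opens to 85 mm and grips with 20 to 120 N. Pads are 22 mm wide; open, the fingers measure 114 mm over their backs; the gripper's body (76 mm by 85 mm) begins 54 mm behind the grasp point. The pads swing forward as they close: fully open they stand 13 mm farther back than shut.
Start: joints at [1.184, 0.599, -0.003, 1.599, 0.002, 0.943, -0.08], TCP at [0.221, -0.69, 0.405] pointing down, gripper open.
Joint ranges: [-2.57, 2.57], [-0.35, 1.97], [-1.29, 1.29], [0.11, 2.56], [-1.05, 4.19], [0.11, 1.86], [-2.63, 2.63]. Speed limits (rad/s): [2.22, 2.22, 3.01, 3.01, 3.14, 3.14, 3.14].

### API

Orientations are given as a unit quaternion [w, x, y, z].
In Python, from workcell import robot, eyes gives the robot as it stands.
- The arm moves only by the tool step_arm, never from a script. Its argument "moves" is a list of rows, each an object of numbers: "dx", "dy", "dz": the shift along the tool's x, y, z in m; "spin": the turn about the tool's z in degrees. In form: [{"dx": .., "dy": .., "dz": .., "spin": ..}, ...]. A call has 1 to 8 rows; each row shifts and turns the commanded pose from where the row before left it, along the tool's axes as they then stand; what a row does not reach is not made up. A row lasts 1/10 s, in which the tool goes at most 50 mm and 8.59 degrees, less where a joint would pass 70% of its speed; a pose out of reach is approached as far as the arm can. A call with a gripper value outside its range is refused whole. "hand" is the closure, from -1 (fully open) to 1 (shut), so that 0 is half open, set as the call begins (left out, the last holds). The fingers move at their own pace and stop on an object; "force" is the grip in N (left out, the last holds). Time passes only in rows, so rows that do not move let the fingers close. It gives the time, the measured TCP pose, the force and the opening at its end, in the units of the state.
- robot.state(): the state, without advancing time (a new reading comes with each control period).
- eyes.snapshot(name): name is "side" or "top"; returns a dict with "pixels" (400x640x3 uint8, red, green, blue), "z_map" (400x640 float32, m along the optical axis (not along the pixel's ray), 0 where there is no reading), "fx", "fy", "cx", "cy" (pixels), "D" ([k1, k2, p1, p2, k3] as OpenCV has them; the pictures are not rectified), "world_from_camera" (4x4, takes a point from camera to world coordinates). Camera axes: x right, y down, z forward; pixel columns grow to the right and rows downward; lengths in m; the calibration is good to about 2 mm. A picture is of the moment at which its call begins.
- robot.finish_job(): hands the job in, once; it reports no verdict.
The state is a dict: "time_s": time; "joint_pos": joint angles; "qd": joint speeds; "effort": joint torques, N m; "position": TCP position; "tool_rot": TCP orientation; "force": force on the tool from outside, world axes, zero at the start; "ft_torque": the same for the moment, N m; "grip_width": finger opening in m.
Only numpy, scipy, OpenCV 4.12 (cv2) and the standard library are available. Lean on these libraries where they do the work, as an engineer would, in place of code of your own. Each camera call takes 0.05 s, during which the arm holds its last target.

### The job

The dishwasher's strainer unit and its filter have been scrubbed; put them together again. Lower the filter cylinder into the round well of the strainer unit, its two pins going down through the two notches of the collar, until its flange lies flat on the collar; then turn it clockwise (seen from above) until its handle is in line with the unit's long sides, so that it is locked, and let go. Leave the mug and the glass standing where they are.

Things in the scene. Friction and masses are not known exactly. Their poses are not given: they have to be found in the camera images.
- filter_center (a point): Loose filter cylinder standing upright, 118 mm tall, 0.2 kg; point on its axis, 59 mm above its foot. z up its axis, x along its handle. Mesh tube 54 mm across, 82 mm long (lowest 6 mm taper to 45 mm), then a flange 74 mm across, 6 mm thick, then the handle. Half a turn about z makes no difference.
- filter_handle (a point): Middle of the filter's bar handle, 103 mm above its foot: the place to grip. The straight bar stands on the flange: 56 mm long (along x), 12 mm thick (y), 30 mm high (this point +-15 mm). Axes as the filter's.
- filter_pin (a point): Outer end of one of the filter's two round steel pins, 8 mm across. They stick out 6 mm from opposite sides of the tube, under the two ends of the handle (this one along +x, 33 mm from the axis; the other along -x), 14 mm below the flange's underside.
- strainer: Strainer unit: steel tray 280 x 200 mm on four legs, floor a punched grid 99 mm above the table, rim 118 mm high; firm, does not move. Origin on the table under its middle; x along its long sides, y along the short sides (which carry wire loops reaching 20 mm out), z up. A ring-shaped metal collar round the filter well is in the middle.
- well (a point): Centre of the well's mouth, on the collar's top face, 105 mm above the table; axes as the tray's. The well is a straight tube of 56.6 mm bore, 84 mm deep. Collar 104 mm across, 8 mm thick; two small raised dark marks on it lie along x. Fully home, the filter's flange rests on the collar and the filter's centre is 23 mm below this point; turned home, its handle lies along x.
- notch (a point): One of the two notches in the collar's bore that let the filter's pins through: 33 mm from the well's axis, on the line 60 degrees counter-clockwise (from above) from the tray's x; the other is opposite. Each is 9 mm deep, 17 mm wide at the bore and 24 mm at its outer end. Below the collar the pins can turn from here 60 degrees clockwise, to a stop some 5 degrees beyond.
- mug_by: White mug, upside down, 64 x 91 x 50 mm, loose; origin at the centre of its underside. To be left standing.
- glass_by: Clear drinking glass, upside down, 81 mm across, 91 mm tall, loose; origin at the centre of its underside. To be left standing.

How it is judged:
By the outcome, as a careful person would: the job done as asked, in the order asked, and still so for the second after the job is handed in, with the robot touching nothing.
It also fails if it takes over 45 s, if anything falls off the work surface, if the arm or the gripper's body presses on something with over 40 N, if the wrist force passes 120 N, or if a joint passes its speed limit or range.

## Working session

There is one attempt and no reset: what is moved stays moved. The work goes in short steps, Python scripts to look and compute and a tool call to move; the robot and the scene stay as the last step left them, time stands still between calls to the robot, and variables do not carry over. Pictures are saved under pics/ and viewed, and the job is handed in when it is done.

Besides the shell and the picture viewer there is one more tool, called after ">>>" as name(argument=value, ...), one argument or row to a line, values as JSON. step_arm: Moves the arm, as the interface text tells. Its arguments: {"type":"object","properties":{"moves":{"type":"array","items":{"type":"object","properties":{"dx":{"type":"number"},"dy":{"type":"number"},"dz":{"type":"number"},"spin":{"type":"number"}}}},"hand":{"type":"number"},"force":{"type":"number"}},"required":["moves"]}

```bash
ls; mkdir -p pics
python3 - <<'E'
from workcell import robot, eyes
import cv2,numpy as np,pickle
print(robot.state(), robot.tip_reach)
for n in ("side","top"):
    s=eyes.snapshot(n); pickle.dump(s,open(f"{n}0.pkl","wb"))
    cv2.imwrite(f"pics/{n}0.png",s["pixels"][:,:,::-1])
    print(n,s["fx"],s["fy"],s["cx"],s["cy"],s["D"],s["world_from_camera"])
E
```

```text
pics
{'time_s': 0.0, 'joint_pos': array([ 1.18428584,  0.60011002, -0.00255281,  1.60012123,  0.00179229,
        0.94290713, -0.07978706]), 'qd': array([ 0.00024732,  0.00039123, -0.00092654,  0.00070876, -0.0003077 ,
       -0.00124575,  0.00090768]), 'effort': array([-7.38812705e-04, -7.76449656e+01,  1.56412829e+00, -2.58010679e+01,
        1.22245954e-02,  9.05597582e-03,  4.07925222e-05]), 'position': array([ 0.22098847, -0.69028674,  0.40383061]), 'tool_rot': array([-7.49727660e-04,  9.88020090e-01,  1.54323381e-01, -1.82970688e-04]), 'force': array([-0.26710795,  1.0381219 ,  0.31603508]), 'ft_torque': array([0.01354129, 0.01580589, 0.01276155]), 'grip_width': 0.08546080951517442} 0.1734
side 422.0557675104208 422.0557675104208 316.51655867949046 197.11260495605262 [-0.01388715  0.          0.          0.          0.        ] [[-0.92247277 -0.12610797  0.36488461  0.27942045]
 [-0.38568976  0.3425409  -0.85668497  0.74549629]
 [-0.0169531  -0.93100081 -0.3646232   0.43272361]
 [ 0.          0.          0.          1.        ]]
top 478.3303548850243 478.3303548850243 328.67089512601376 199.63142777748052 [0.01422309 0.         0.         0.         0.        ] [[-0.02855719 -0.99266834  0.11744812  0.50810734]
 [-0.99958836  0.02803536 -0.00609306 -0.03984068]
 [ 0.00275568 -0.11757378 -0.99306033  0.98275528]
 [ 0.          0.          0.          1.        ]]
```

View pics/top0.png

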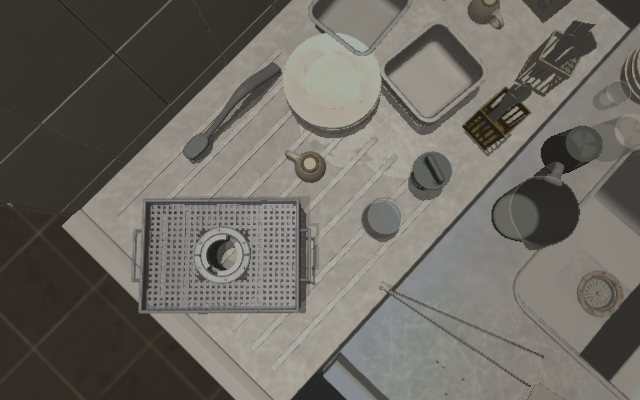

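View pics/side0.png

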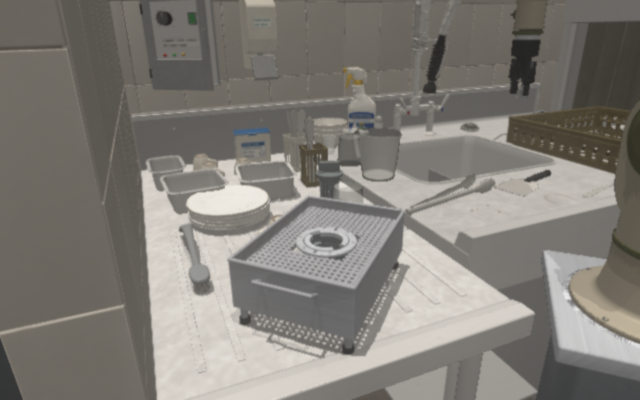

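```bash
cat > h.py <<'E'
import numpy as np,cv2
def K(s): return np.array([[s["fx"],0,s["cx"]],[0,s["fy"],s["cy"]],[0,0,1]])
def ray(s,uv):
    uv=np.asarray(uv,float).reshape(-1,1,2)
    n=cv2.undistortPoints(uv,K(s),np.array(s["D"])).reshape(-1,2)
    d=np.c_[n,np.ones(len(n))]@s["world_from_camera"][:3,:3].T
    return s["world_from_camera"][:3,3],d
def onz(s,uv,z):
    o,d=ray(s,uv); t=(z-o[2])/d[:,2]; return o+d*t[:,None]
def proj(s,P):
    M=np.linalg.inv(s["world_from_camera"])
    r,_=cv2.Rodrigues(M[:3,:3]); return cv2.projectPoints(np.asarray(P,float).reshape(-1,1,3),r,M[:3,3],K(s),np.array(s["D"]))[0].reshape(-1,2)
def pts(s):
    v,u=np.nonzero(s["z_map"]>0); z=s["z_map"][v,u]
    o,d=ray(s,np.c_[u,v]); return u,v,o+d*z[:,None]
E
python3 - <<'E'
import pickle,cv2,numpy as np
from h import *
s=pickle.load(open("top0.pkl","rb")); im=s["pixels"][:,:,::-1]
a=cv2.resize(im[130:260,340:480],None,fx=4,fy=4,interpolation=cv2.INTER_CUBIC)
cv2.imwrite("pics/f.png",a)
b=cv2.resize(im[190:325,125:325],None,fx=4,fy=4,interpolation=cv2.INTER_CUBIC)
cv2.imwrite("pics/t.png",b)
u,v,P=pts(s)
def st(m,n): 
    q=P[m]; print(n,m.sum(),q.mean(0) if m.sum() else None, np.percentile(q[:,2],[5,50,95]) if m.sum() else None)
box=(u>405)&(u<460)&(v>145)&(v<205)
st(box&(P[:,2]>0.11)&(P[:,2]<.125),"handle top")
st(box&(P[:,2]>0.083)&(P[:,2]<.093),"flange")
box=(u>190)&(u<255)&(v>220)&(v<290)
st(box&(abs(P[:,2]-.105)<.003),"collar")
for (uu,vv) in [(436,165),(383,214),(310,163),(205,243),(142,200)]:
  i=np.argmin((u-uu)**2+(v-vv)**2); print(uu,vv,P[i])
E
```

```text
handle top 207 [ 0.66392015 -0.2417209   0.11767544] [0.1129313  0.11789791 0.12088253]
flange 870 [ 0.66333284 -0.24075502  0.08880679] [0.0861606  0.088843   0.09152173]
collar 1585 [0.51684674 0.15220014 0.10536863] [0.10242174 0.10560395 0.10755156]
436 165 [ 0.6689628  -0.24413095  0.11721424]
383 214 [ 0.58370252 -0.14622353  0.09032944]
310 163 [ 0.69242835 -0.01068896  0.05045583]
205 243 [0.53866439 0.18297482 0.10376767]
142 200 [0.63389516 0.33729346 0.00422727]
```

View pics/f.png

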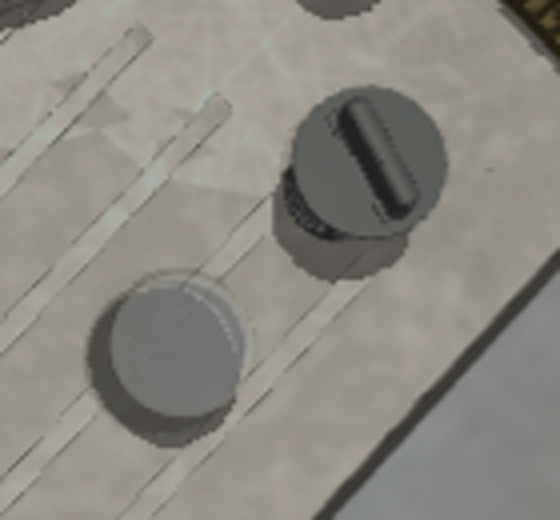

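View pics/t.png

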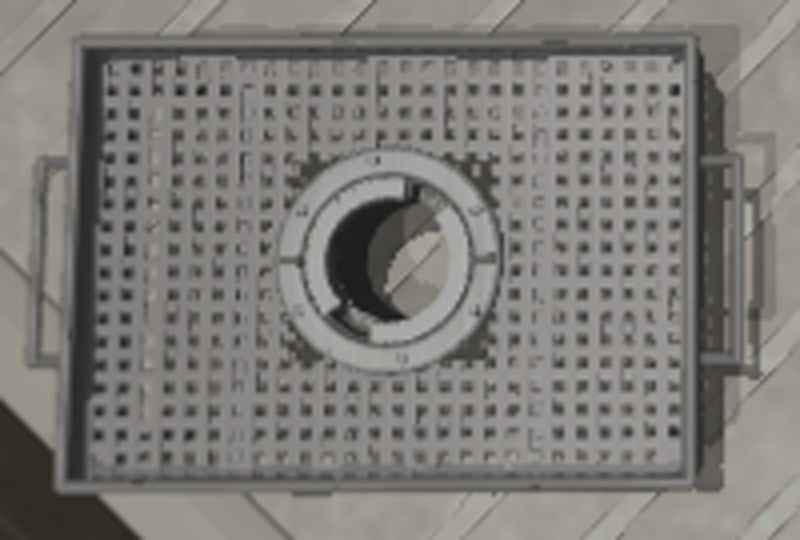

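```bash
cat > circ.py <<'E'
from h import *
from scipy.optimize import least_squares
from scipy.ndimage import map_coordinates
def fit(s,c0,z,R,band=0.006,angs=range(0,360,3),skip=lambda a:False,sign=None,free=False):
    g=cv2.cvtColor(s["pixels"],cv2.COLOR_RGB2GRAY).astype(float)
    c=np.array(c0,float)
    for it in range(3):
        E=[]
        for a in angs:
            if skip(a): continue
            r=np.arange(R-band,R+band,0.0003); A=np.radians(a)
            p=proj(s,np.c_[c[0]+r*np.cos(A),c[1]+r*np.sin(A),np.full(len(r),z)])
            v=cv2.GaussianBlur(map_coordinates(g,[p[:,1],p[:,0]],order=1)[None],(1,9),0) if 0 else map_coordinates(g,[p[:,1],p[:,0]],order=1)
            v=np.convolve(v,np.ones(5)/5,'same'); d=np.gradient(v); d[:4]=0; d[-4:]=0
            if sign: d=d*sign
            else: d=abs(d)
            i=d.argmax()
            if d[i]<0.5: continue
            E.append([c[0]+r[i]*np.cos(A),c[1]+r[i]*np.sin(A)])
        E=np.array(E)
        if free:
            f=lambda q: np.hypot(E[:,0]-q[0],E[:,1]-q[1])-q[2]; x0=[*c,R]
        else:
            f=lambda q: np.hypot(E[:,0]-q[0],E[:,1]-q[1])-R; x0=c
        o=least_squares(f,x0,loss='soft_l1',f_scale=0.0007); c=o.x[:2]
    return o.x,len(E),np.sqrt(np.median(f(o.x)**2))
E
python3 - <<'E'
import pickle
from circ import *
s=pickle.load(open("top0.pkl","rb"))
for fr in (0,1):
  print("flange",fit(s,[.6633,-.2408],.088,.037,sign=1,free=fr))
  print("collar out",fit(s,[.5168,.1522],.105,.052,free=fr,band=.004))
  print("bore",fit(s,[.5168,.1522],.105,.0283,band=.004,sign=1,free=fr,skip=lambda a:False))
g=cv2.cvtColor(s["pixels"],cv2.COLOR_RGB2GRAY)
# tray rim corners by hand from 4x crop (outer top rim z=.118)
rc=np.array([[75,37],[697,37],[697,492],[57,492]])/4+[125,190]
P=onz(s,rc,.118); print(P)
mid=P.mean(0);print(mid)
m=onz(s,np.array([[290,259],[485,257]])/4+[125,190],.105); d=m[0]-m[1]; print("marks",m,m.mean(0),np.degrees(np.arctan2(d[1],d[0])))
n=onz(s,np.array([[425,195],[352,323]])/4+[125,190],.105); d=n[0]-n[1]; print("notch",n,n.mean(0),np.degrees(np.arctan2(d[1],d[0])))
h=onz(s,np.array([[350,107],[404,204]])/4+[340,130],.118); d=h[0]-h[1]; print("handle",h,h.mean(0),np.degrees(np.arctan2(d[1],d[0])),np.linalg.norm(d))
E
```

```text
flange (array([ 0.66412741, -0.24201291]), 120, np.float64(0.0006175308810679076))
collar out (array([0.5178896 , 0.15085012]), 120, np.float64(0.0012159232977919062))
bore (array([0.51720837, 0.15260078]), 120, np.float64(0.0005028389660898906))
flange (array([ 0.66385322, -0.24168301,  0.03772393]), 120, np.float64(0.0007347771094340385))
collar out (array([0.51723011, 0.15160294, 0.05063465]), 120, np.float64(0.0008764384082330692))
bore (array([0.51720791, 0.15260491, 0.02828206]), 120, np.float64(0.0005216374322875264))
[[0.62055243 0.29031004 0.118     ]
 [0.61259172 0.00836604 0.118     ]
 [0.40997763 0.01264719 0.118     ]
 [0.4185441  0.29456354 0.118     ]]
[0.51541647 0.1514717  0.118     ]
marks [[0.51771533 0.19621218 0.105     ]
 [0.51602745 0.10768537 0.105     ]] [0.51687139 0.15194877 0.105     ] 88.90771114760526
notch [[0.54497157 0.1348335  0.105     ]
 [0.48807616 0.16807078 0.105     ]] [0.51652386 0.15145214 0.105     ] -30.292712951162724
handle [[ 0.68465773 -0.22916443  0.118     ]
 [ 0.63887628 -0.25145567  0.118     ]] [ 0.661767   -0.24031005  0.118     ] 25.961699170768803 0.05091994090421617
```

Run:
```python
import pickle
from h import *
s=pickle.load(open("top0.pkl","rb"))
u,v,P=pts(s)
a=np.array([.221,-.69]);b=np.array([.664,-.2415]);c=np.array([.517,.1522])
for n,p,q in(("1",a,b),("2",b,c)):
  d=q-p;L=np.linalg.norm(d);d/=L
  t=(P[:,:2]-p)@d; w=abs((P[:,:2]-p)@[-d[1],d[0]])
  for k in np.arange(-.1,L+.1,.05):
    m=(t>k)&(t<k+.05)&(w<.1)
    if m.sum(): print(n,round(k,2),p+d*k,np.percentile(P[m,2],99.5).round(3))
m=P[:,2]>.15; print("tall",m.sum(), [ (u[i],v[i],P[i].round(3)) for i in np.nonzero(m)[0][::max(1,m.sum()//12)]])
R=0
from scipy.spatial.transform import Rotation
from workcell import robot
st=robot.state();w,x,y,z=st['tool_rot'];print(Rotation.from_quat([x,y,z,w]).as_matrix().round(4))
```

```text
1 -0.1 [ 0.1507269  -0.76114557] -0.234
1 -0.05 [ 0.18586345 -0.72557278] -0.233
1 0.0 [ 0.221 -0.69 ] -0.078
1 0.05 [ 0.25613655 -0.65442722] 0.036
1 0.1 [ 0.2912731  -0.61885443] 0.038
1 0.15 [ 0.32640965 -0.58328165] 0.038
1 0.2 [ 0.3615462  -0.54770887] 0.038
1 0.25 [ 0.39668275 -0.51213609] 0.038
1 0.3 [ 0.4318193 -0.4765633] 0.038
1 0.35 [ 0.46695585 -0.44099052] 0.166
1 0.4 [ 0.5020924  -0.40541774] 0.166
1 0.45 [ 0.53722895 -0.36984496] 0.167
1 0.5 [ 0.5723655  -0.33427217] 0.165
1 0.55 [ 0.60750205 -0.29869939] 0.089
1 0.6 [ 0.6426386  -0.26312661] 0.121
1 0.65 [ 0.67777515 -0.22755383] 0.118
1 0.7 [ 0.7129117  -0.19198104] 0.068
2 -0.1 [ 0.69897931 -0.3351827 ] 0.159
2 -0.05 [ 0.68148966 -0.28834135] 0.12
2 0.0 [ 0.664  -0.2415] 0.12
2 0.05 [ 0.64651034 -0.19465865] 0.094
2 0.1 [ 0.62902069 -0.1478173 ] 0.095
2 0.15 [ 0.61153103 -0.10097596] 0.062
2 0.2 [ 0.59404137 -0.05413461] 0.051
2 0.25 [ 0.57655171 -0.00729326] 0.124
2 0.3 [0.55906206 0.03954809] 0.123
2 0.35 [0.5415724  0.08638944] 0.123
2 0.4 [0.52408274 0.13323078] 0.123
2 0.45 [0.50659308 0.18007213] 0.123
2 0.5 [
[... 242 characters left out ...]
64(32), array([0.805, 0.288, 0.391])), (np.int64(565), np.int64(42), array([ 0.871, -0.469,  0.176])), (np.int64(90), np.int64(54), array([0.805, 0.291, 0.324])), (np.int64(90), np.int64(68), array([0.793, 0.301, 0.303])), (np.int64(148), np.int64(83), array([0.825, 0.272, 0.155])), (np.int64(115), np.int64(98), array([0.784, 0.312, 0.196])), (np.int64(5), np.int64(117), array([0.706, 0.386, 0.354])), (np.int64(57), np.int64(140), array([0.706, 0.389, 0.226])), (np.int64(56), np.int64(171), array([0.669, 0.426, 0.161])), (np.int64(529), np.int64(249), array([ 0.511, -0.382,  0.165]))]
[[ 9.524e-01  3.049e-01 -5.000e-04]
 [ 3.049e-01 -9.524e-01  1.200e-03]
 [-1.000e-04 -1.300e-03 -1.000e+00]]
```

>>> step_arm(
  moves=[
    {"dx": 0.02,"dy": -0.01},
    {"dx": 0.035,"dy": -0.018},
    {"dx": 0.035,"dy": -0.018},
    {"dx": 0.035,"dy": -0.018},
    {"dx": 0.035,"dy": -0.018},
    {"dx": 0.035,"dy": -0.018},
    {"dx": 0.035,"dy": -0.018},
    {"dx": 0.035,"dy": -0.018},
  ],
  hand=0,
  force=60,
)

```text
schema error: expected keys dx, dy, dz, spin
```

>>> step_arm(
  moves=[
    {"dx": 0.035,"dy": -0.018},
    {"dx": 0.035,"dy": -0.018},
    {"dx": 0.035,"dy": -0.018},
    {"dx": 0.035,"dy": -0.018},
    {"dx": 0.035,"dy": -0.018},
    {"dx": 0.035,"dy": -0.018},
    {"dx": 0.035,"dy": -0.018},
    {"dx": 0.02,"dy": -0.01},
  ],
)

```text
schema error: expected keys dx, dy, dz, spin
```

```bash
cat > st.py <<'E'
from workcell import robot
from scipy.spatial.transform import Rotation
import numpy as np
def go(tx,ty,tyaw=None):
    s=robot.state();w,x,y,z=s['tool_rot'];M=Rotation.from_quat([x,y,z,w]).as_matrix()
    p=s['position'];yaw=np.degrees(np.arctan2(M[1,0],M[0,0]))
    d=M.T@np.array([tx-p[0],ty-p[1],0])
    print("t",s['time_s'],"p",p.round(4),"yaw",yaw.round(2),"j",s['joint_pos'].round(2),"F",s['force'].round(1),"T",s['ft_torque'].round(2),"w",round(s['grip_width'],4))
    print("tool dx,dy",d.round(4),"tilt",M[:,2].round(4), "spin", None if tyaw is None else round(yaw-tyaw,2))
E
python3 -c "
from st import *
go(.664,-.2415,26)"
```

```text
t 0.1 p [ 0.221  -0.6903  0.4039] yaw 17.75 j [ 1.18  0.6  -0.    1.6   0.    0.94 -0.08] F [ 0.3 -0.3  0.3] T [0.   0.   0.03] w 0.0856
tool dx,dy [ 5.588e-01 -2.924e-01  3.000e-04] tilt [-5.0e-04  1.2e-03 -1.0e+00] spin -8.25
```

>>> step_arm(
  moves=[
    {"dx": 0.02,"dy": -0.01,"dz": 0,"spin": 0},
    {"dx": 0.035,"dy": -0.018,"dz": 0,"spin": 0},
    {"dx": 0.035,"dy": -0.018,"dz": 0,"spin": 0},
    {"dx": 0.035,"dy": -0.018,"dz": 0,"spin": 0},
    {"dx": 0.035,"dy": -0.018,"dz": 0,"spin": 0},
    {"dx": 0.035,"dy": -0.018,"dz": 0,"spin": 0},
    {"dx": 0.035,"dy": -0.018,"dz": 0,"spin": 0},
    {"dx": 0.035,"dy": -0.018,"dz": 0,"spin": 0},
  ],
  hand=0,
  force=60,
)

```text
time_s: 0.9
position: [0.4334, -0.4779, 0.4045]
tool_rot: [-0.0, 0.988, 0.155, 0.0]
force: [-0.4, -0.9, 0.9]
grip_width: 0.0428
```

>>> step_arm(
  moves=[
    {"dx": 0.035,"dy": -0.018,"dz": 0,"spin": 0},
    {"dx": 0.035,"dy": -0.018,"dz": 0,"spin": 0},
    {"dx": 0.035,"dy": -0.018,"dz": 0,"spin": 0},
    {"dx": 0.035,"dy": -0.018,"dz": 0,"spin": 0},
    {"dx": 0.035,"dy": -0.018,"dz": 0,"spin": 0},
    {"dx": 0.035,"dy": -0.018,"dz": 0,"spin": 0},
    {"dx": 0.035,"dy": -0.018,"dz": 0,"spin": 0},
    {"dx": 0.02,"dy": -0.01,"dz": 0,"spin": 0},
  ],
)

```text
time_s: 1.7
position: [0.6451, -0.2655, 0.4043]
tool_rot: [-0.001, 0.988, 0.156, 0.0]
force: [-0.5, 0.3, 0.3]
grip_width: 0.0426
```

```bash
python3 -c "
from st import *
go(.664,-.2415,26)"
```

```text
t 1.7 p [ 0.6451 -0.2655  0.4043] yaw 18.0 j [ 0.32  0.57 -0.02  1.67  0.01  0.91 -0.96] F [-0.5  0.3  0.3] T [ 0.06 -0.04  0.04] w 0.0426
tool dx,dy [ 0.0254 -0.017   0.0001] tilt [ 4.0e-04  1.9e-03 -1.0e+00] spin -8.0
```

>>> step_arm(
  moves=[
    {"dx": 0.015,"dy": -0.01,"dz": 0.02,"spin": -4},
    {"dx": 0.0104,"dy": -0.007,"dz": 0.03,"spin": -4},
    {"dx": 0,"dy": 0,"dz": 0.03,"spin": 0},
    {"dx": 0,"dy": 0,"dz": 0,"spin": 0},
    {"dx": 0,"dy": 0,"dz": 0,"spin": 0},
  ],
)

```text
time_s: 2.2
position: [0.6609, -0.2459, 0.3247]
tool_rot: [-0.0, 0.975, 0.222, -0.001]
force: [-0.3, 0.2, -0.3]
grip_width: 0.0428
```

Run:
```python
from st import *
from workcell import eyes
import cv2,pickle
go(.664,-.2415,26)
s=eyes.snapshot("side");cv2.imwrite("pics/s1.png",cv2.resize(s["pixels"][100:300,250:450,::-1],None,fx=3,fy=3,interpolation=cv2.INTER_CUBIC))
```

```text
t 2.2 p [ 0.6609 -0.2459  0.3247] yaw 25.69 j [ 0.31  0.66 -0.05  1.71  0.05  0.77 -0.89] F [-0.3  0.2 -0.3] T [-0.06  0.02 -0.05] w 0.0428
tool dx,dy [ 0.0047 -0.0026 -0.    ] tilt [-1.4e-03 -1.0e-04 -1.0e+00] spin -0.31
```

View pics/s1.png

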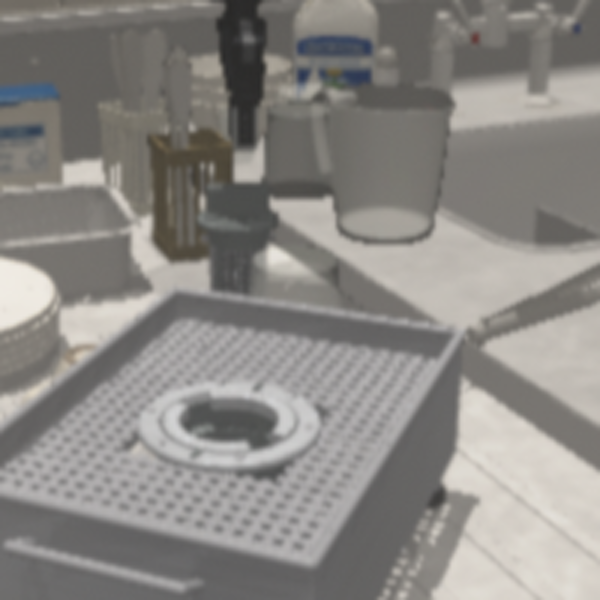

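>>> step_arm(
  moves=[
    {"dx": 0.0047,"dy": -0.0026,"dz": 0.005,"spin": 0},
    {"dx": 0,"dy": 0,"dz": 0.02,"spin": 0},
    {"dx": 0,"dy": 0,"dz": 0.02,"spin": 0},
    {"dx": 0,"dy": 0,"dz": 0.014,"spin": 0},
    {"dx": 0,"dy": 0,"dz": 0,"spin": 0},
    {"dx": 0,"dy": 0,"dz": 0,"spin": 0},
  ],
)

```text
time_s: 2.85
position: [0.6646, -0.2411, 0.2662]
tool_rot: [0.0, 0.975, 0.223, 0.0]
force: [-0.5, -0.7, 0.4]
grip_width: 0.0428
```

Run:
```python
from st import *
go(.664,-.2415,26)
```

```text
t 2.85 p [ 0.6646 -0.2411  0.2662] yaw 25.74 j [ 0.3   0.73 -0.05  1.74  0.05  0.67 -0.9 ] F [-0.5 -0.7  0.4] T [ 0.03 -0.01 -0.01] w 0.0428
tool dx,dy [-0.0007  0.0001 -0.    ] tilt [ 5.e-04 -2.e-04 -1.e+00] spin -0.26
```

>>> step_arm(
  moves=[
    {"dx": 0,"dy": 0,"dz": 0.001,"spin": 0},
    {"dx": 0,"dy": 0,"dz": 0,"spin": 0},
    {"dx": 0,"dy": 0,"dz": 0,"spin": 0},
    {"dx": 0,"dy": 0,"dz": 0,"spin": 0},
    {"dx": 0,"dy": 0,"dz": 0,"spin": 0},
    {"dx": 0,"dy": 0,"dz": 0,"spin": 0},
  ],
  hand=1,
  force=80,
)

```text
time_s: 3.45
position: [0.6645, -0.2411, 0.2655]
tool_rot: [0.0, 0.975, 0.223, 0.001]
force: [-0.5, 0.2, 5.5]
grip_width: 0.0107
```

Run:
```python
from st import *
go(.664,-.2415,26)
```

```text
t 3.45 p [ 0.6645 -0.2411  0.2655] yaw 25.75 j [ 0.3   0.73 -0.05  1.74  0.05  0.67 -0.9 ] F [-0.5  0.2  5.5] T [ 0.21  0.26 -0.01] w 0.0107
tool dx,dy [-0.0006  0.0001 -0.    ] tilt [ 1.1e-03 -3.0e-04 -1.0e+00] spin -0.25
```

>>> step_arm(
  moves=[
    {"dx": 0,"dy": 0,"dz": -0.01,"spin": 0},
    {"dx": 0,"dy": 0,"dz": -0.02,"spin": 0},
    {"dx": 0,"dy": 0,"dz": -0.03,"spin": 0},
    {"dx": 0,"dy": 0,"dz": -0.03,"spin": 0},
    {"dx": 0,"dy": 0,"dz": -0.03,"spin": 0},
    {"dx": 0,"dy": 0,"dz": -0.03,"spin": 0},
    {"dx": 0,"dy": 0,"dz": -0.01,"spin": 0},
    {"dx": 0,"dy": 0,"dz": 0,"spin": 0},
  ],
)

```text
time_s: 4.25
position: [0.6643, -0.241, 0.4262]
tool_rot: [0.001, 0.975, 0.223, 0.001]
force: [0.7, -1.3, -1.9]
grip_width: 0.0103
```

Run:
```python
from st import *
from workcell import eyes
import cv2,pickle
go(.517,.1522,148.6)
s=eyes.snapshot("side");pickle.dump(s,open("s2.pkl","wb"));cv2.imwrite("pics/s2.png",cv2.resize(s["pixels"][60:260,250:450,::-1],None,fx=3,fy=3,interpolation=cv2.INTER_CUBIC))
s=eyes.snapshot("top");pickle.dump(s,open("t2.pkl","wb"));cv2.imwrite("pics/t2.png",s["pixels"][:,:,::-1])
```

```text
t 4.25 p [ 0.6643 -0.241   0.4262] yaw 25.75 j [ 0.3   0.56 -0.05  1.62  0.03  0.96 -0.88] F [ 0.7 -1.3 -1.9] T [-0.   -0.04 -0.03] w 0.0103
tool dx,dy [ 0.0382 -0.4182 -0.0007] tilt [ 2.5e-03 -8.0e-04 -1.0e+00] spin -122.85
```

View pics/s2.png

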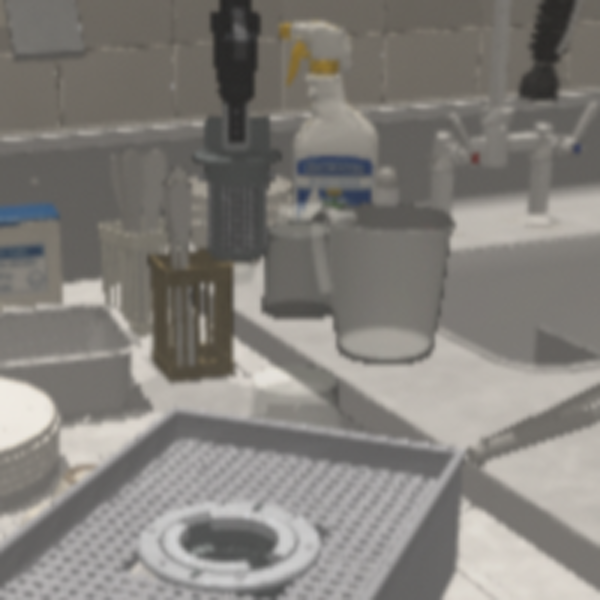

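View pics/t2.png

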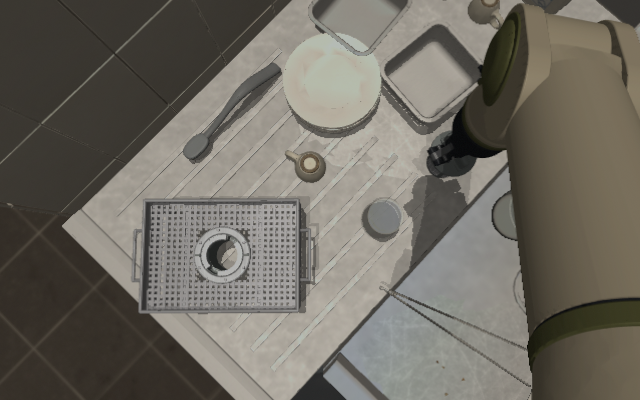

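>>> step_arm(
  moves=[
    {"dx": 0.002,"dy": -0.02,"dz": 0,"spin": 0},
    {"dx": 0.003,"dy": -0.035,"dz": 0,"spin": 0},
    {"dx": 0.003,"dy": -0.035,"dz": 0,"spin": 0},
    {"dx": 0.003,"dy": -0.035,"dz": 0,"spin": 0},
    {"dx": 0.003,"dy": -0.035,"dz": 0,"spin": 0},
    {"dx": 0.003,"dy": -0.035,"dz": 0,"spin": 0},
    {"dx": 0.003,"dy": -0.035,"dz": 0,"spin": 0},
    {"dx": 0.003,"dy": -0.035,"dz": 0,"spin": 0},
  ],
)

```text
time_s: 5.15
position: [0.5688, 0.0089, 0.4228]
tool_rot: [-0.0, 0.975, 0.223, -0.002]
force: [0.7, 0.8, -2.4]
grip_width: 0.0104
```

>>> step_arm(
  moves=[
    {"dx": 0.003,"dy": -0.035,"dz": 0,"spin": 0},
    {"dx": 0.003,"dy": -0.035,"dz": 0,"spin": 0},
    {"dx": 0.003,"dy": -0.035,"dz": 0,"spin": 0},
    {"dx": 0.003,"dy": -0.03,"dz": 0,"spin": 0},
    {"dx": 0.003,"dy": -0.018,"dz": 0,"spin": 0},
    {"dx": 0,"dy": 0,"dz": 0,"spin": -4},
    {"dx": 0,"dy": 0,"dz": 0,"spin": -8},
    {"dx": 0,"dy": 0,"dz": 0,"spin": -8},
  ],
)

```text
time_s: 5.95
position: [0.5164, 0.1522, 0.4228]
tool_rot: [-0.0, 0.92, 0.392, -0.002]
force: [-0.6, 1.0, -1.4]
grip_width: 0.0106
```

>>> step_arm(
  moves=[
    {"dx": 0,"dy": 0,"dz": 0,"spin": -8},
    {"dx": 0,"dy": 0,"dz": 0,"spin": -8},
    {"dx": 0,"dy": 0,"dz": 0,"spin": -8},
    {"dx": 0,"dy": 0,"dz": 0,"spin": -8},
    {"dx": 0,"dy": 0,"dz": 0,"spin": -8},
    {"dx": 0,"dy": 0,"dz": 0,"spin": -8},
    {"dx": 0,"dy": 0,"dz": 0,"spin": -8},
    {"dx": 0,"dy": 0,"dz": 0,"spin": -8},
  ],
)

```text
time_s: 6.75
position: [0.5165, 0.1517, 0.4229]
tool_rot: [-0.001, 0.573, 0.82, -0.001]
force: [0.3, -0.1, -1.8]
grip_width: 0.0107
```

>>> step_arm(
  moves=[
    {"dx": 0,"dy": 0,"dz": 0,"spin": -8},
    {"dx": 0,"dy": 0,"dz": 0,"spin": -8},
    {"dx": 0,"dy": 0,"dz": 0,"spin": -8},
    {"dx": 0,"dy": 0,"dz": 0,"spin": -8},
    {"dx": 0,"dy": 0,"dz": 0,"spin": -6},
    {"dx": 0,"dy": 0,"dz": 0,"spin": 0},
    {"dx": 0,"dy": 0,"dz": 0,"spin": 0},
  ],
)

```text
time_s: 7.45
position: [0.5167, 0.1516, 0.4235]
tool_rot: [-0.001, 0.279, 0.96, -0.0]
force: [0.0, -0.8, -1.8]
grip_width: 0.0103
```

Run:
```python
from st import *
from workcell import eyes
import cv2,pickle
go(.517,.1522,148.6)
s=eyes.snapshot("side");pickle.dump(s,open("s3.pkl","wb"));cv2.imwrite("pics/s3.png",cv2.resize(s["pixels"][60:260,220:420,::-1],None,fx=3,fy=3,interpolation=cv2.INTER_CUBIC))
s=eyes.snapshot("top");pickle.dump(s,open("t3.pkl","wb"));cv2.imwrite("pics/t3.png",s["pixels"][:,:,::-1])
```

```text
t 7.45 p [0.5167 0.1516 0.4235] yaw 147.56 j [ 0.09  0.42 -0.66  1.98  0.34  0.86  0.25] F [ 0.  -0.8 -1.8] T [0.03 0.07 0.02] w 0.0103
tool dx,dy [ 0.0001  0.0006 -0.    ] tilt [-2.2e-03 -1.0e-04 -1.0e+00] spin -1.04
```

View pics/s3.png

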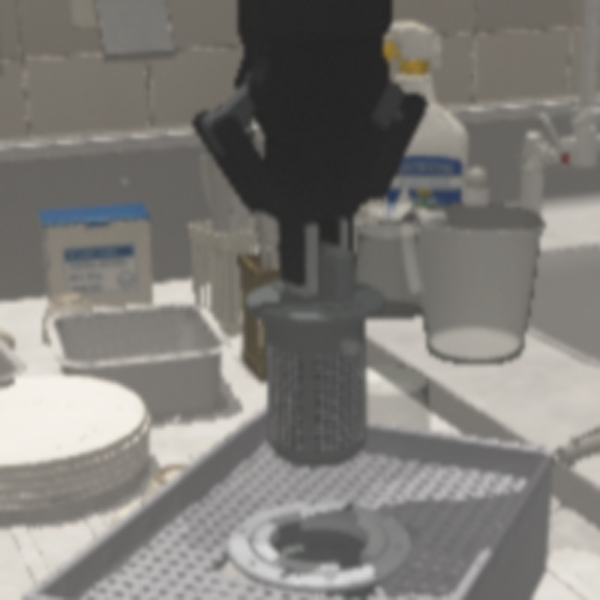

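View pics/t3.png

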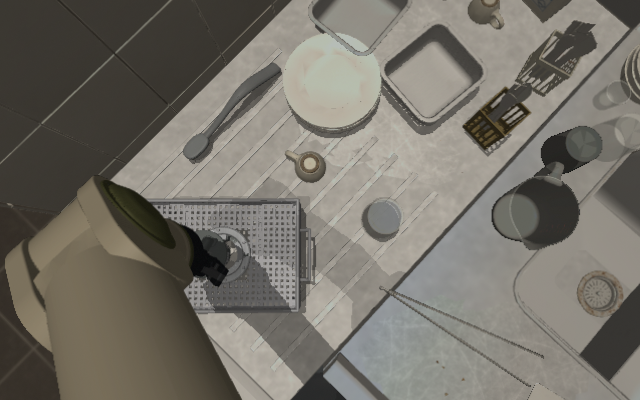

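Run:
```python
import pickle
from circ import *
s0=pickle.load(open("side0.pkl","rb")); s=pickle.load(open("s3.pkl","rb"))
for fr in (0,1):
  print("side collar",fit(s0,[.517,.152],.105,.052,band=.004,sign=-1,free=fr,), "bore",fit(s0,[.517,.152],.105,.0283,band=.004,sign=1,free=fr))
g=cv2.cvtColor(s["pixels"],cv2.COLOR_RGB2GRAY).astype(float)
g=cv2.GaussianBlur(g,(0,0),0.8)
foot=.4235-.2655
for dz,R in ((20,27),(30,27),(40,27),(50,27),(60,27),(85,37)):
  z=foot+dz/1000
  c=proj(s,[.5167,.1516,z])[0]
  # silhouette of vertical cylinder: tangent planes
  o=s["world_from_camera"][:3,3]; d=np.array([.5167,.1516])-o[:2]; L=np.hypot(*d); a=np.arctan2(d[1],d[0]); b=np.arcsin(R/1000/L); 
  T=[np.r_[o[:2]+L*np.cos(b)*np.array([np.cos(a+k*b),np.sin(a+k*b)]),z] for k in(1,-1)]
  e=proj(s,T); r=int(round(c[1])); row=g[r]; gr=abs(np.gradient(row))
  m=[]
  for q in e[:,0]:
    i0=int(q)-5; w=gr[i0:i0+12]; i=i0+w.argmax()
    y0,y1,y2=gr[i-1:i+2]; m.append(i+.5*(y0-y2)/(y0-2*y1+y2))
  print(dz,"pred",e[:,0].round(1),e[:,0].mean().round(2),"meas",np.round(m,1),np.mean(m).round(2))
print("px per mm",s["fx"]/1000/np.linalg.norm(np.array([.517,.152,.25])-o))
```

```text
side collar (array([0.5160383 , 0.15287906]), 117, np.float64(0.0010164987381647145)) bore (array([0.51675248, 0.15079022]), 114, np.float64(0.0006520670180530286))
side collar (array([0.51595115, 0.15328567, 0.051349  ]), 118, np.float64(0.0008987871991937102)) bore (array([0.51683066, 0.15059435, 0.02777556]), 114, np.float64(0.0007233823546670854))
20 pred [308.9 342. ] 325.42 meas [304.4 341.8] 323.08
30 pred [308.7 342. ] 325.36 meas [308.6 341.7] 325.16
40 pred [308.6 342.1] 325.31 meas [308.7 341.7] 325.2
50 pred [308.4 342.1] 325.25 meas [298.2 341.3] 319.74
60 pred [308.3 342.1] 325.19 meas [304.1 348.1] 326.08
85 pred [301.5 348.6] 325.05 meas [300.  346.1] 323.03
px per mm 0.6347817169825362
```

>>> step_arm(
  moves=[
    {"dx": 0,"dy": 0.0005,"dz": 0.01,"spin": -1},
    {"dx": 0,"dy": 0,"dz": 0.015,"spin": 0},
    {"dx": 0,"dy": 0,"dz": 0.015,"spin": 0},
    {"dx": 0,"dy": 0,"dz": 0.005,"spin": 0},
    {"dx": 0,"dy": 0,"dz": 0,"spin": 0},
    {"dx": 0,"dy": 0,"dz": 0,"spin": 0},
  ],
)

```text
time_s: 8.15
position: [0.5172, 0.1527, 0.3799]
tool_rot: [0.0, 0.269, 0.963, 0.0]
force: [0.7, -0.7, -1.7]
grip_width: 0.0107
```

Run:
```python
from st import *
from workcell import eyes
import cv2,pickle
go(.517,.152,148.6)
s=eyes.snapshot("side");pickle.dump(s,open("s4.pkl","wb"));cv2.imwrite("pics/s4.png",cv2.resize(s["pixels"][120:270,260:410,::-1],None,fx=4,fy=4,interpolation=cv2.INTER_CUBIC))
```

```text
t 8.15 p [0.5172 0.1527 0.3799] yaw 148.76 j [ 0.06  0.47 -0.63  2.02  0.4   0.77  0.21] F [ 0.7 -0.7 -1.7] T [-0.01  0.01  0.02] w 0.0107
tool dx,dy [-0.0001 -0.0007 -0.    ] tilt [ 1.e-04  2.e-04 -1.e+00] spin 0.16
```

View pics/s4.png

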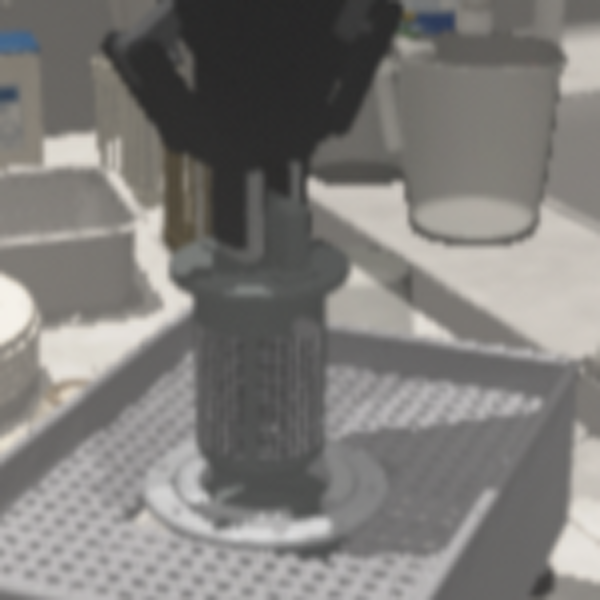

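>>> step_arm(
  moves=[
    {"dx": 0,"dy": -0.0006,"dz": 0.004,"spin": 0},
    {"dx": 0,"dy": 0,"dz": 0.005,"spin": 0},
    {"dx": 0,"dy": 0,"dz": 0.004,"spin": 0},
    {"dx": 0,"dy": 0,"dz": 0.004,"spin": 0},
    {"dx": 0,"dy": 0,"dz": 0,"spin": 0},
  ],
)

```text
time_s: 8.7
position: [0.5166, 0.152, 0.3621]
tool_rot: [-0.0, 0.269, 0.963, -0.0]
force: [-1.1, -0.3, -2.2]
grip_width: 0.0105
```

>>> step_arm(
  moves=[
    {"dx": 0,"dy": 0,"dz": 0.004,"spin": 0},
    {"dx": 0,"dy": 0,"dz": 0.004,"spin": 0},
    {"dx": 0,"dy": 0,"dz": 0,"spin": 0},
  ],
)

```text
time_s: 9.0
position: [0.5167, 0.152, 0.3541]
tool_rot: [-0.0, 0.269, 0.963, -0.0]
force: [0.2, 1.1, -2.0]
grip_width: 0.0106
```

Run:
```python
from st import *
go(.517,.152,148.6)
```

```text
t 9.0 p [0.5167 0.152  0.3541] yaw 148.77 j [ 0.04  0.51 -0.6   2.05  0.43  0.71  0.18] F [ 0.2  1.1 -2. ] T [ 0.43  0.33 -0.01] w 0.0106
tool dx,dy [-0.0003  0.0002 -0.    ] tilt [-7.e-04  1.e-04 -1.e+00] spin 0.17
```

>>> step_arm(
  moves=[
    {"dx": 0.0005,"dy": 0,"dz": 0.004,"spin": 0},
    {"dx": 0,"dy": 0,"dz": 0.005,"spin": 0},
    {"dx": 0,"dy": 0,"dz": 0.005,"spin": 0},
    {"dx": 0,"dy": 0,"dz": 0,"spin": 0},
  ],
)

```text
time_s: 9.4
position: [0.5164, 0.1521, 0.3399]
tool_rot: [-0.0, 0.269, 0.963, -0.0]
force: [0.3, 0.4, -3.3]
grip_width: 0.0106
```

Run:
```python
from st import *
go(.517,.152,148.6)
```

```text
t 9.4 p [0.5164 0.1521 0.3399] yaw 148.76 j [ 0.02  0.52 -0.59  2.06  0.46  0.68  0.16] F [ 0.3  0.4 -3.3] T [ 0.24  0.21 -0.01] w 0.0106
tool dx,dy [-0.0006  0.0003 -0.    ] tilt [-9.e-04 -2.e-04 -1.e+00] spin 0.16
```

>>> step_arm(
  moves=[
    {"dx": 0.0003,"dy": 0,"dz": 0.006,"spin": 0},
    {"dx": 0,"dy": 0,"dz": 0.007,"spin": 0},
    {"dx": 0,"dy": 0,"dz": 0.007,"spin": 0},
    {"dx": 0,"dy": 0,"dz": 0.006,"spin": 0},
    {"dx": 0,"dy": 0,"dz": 0,"spin": 0},
    {"dx": 0,"dy": 0,"dz": 0,"spin": 0},
  ],
)

```text
time_s: 10.0
position: [0.5162, 0.1523, 0.3145]
tool_rot: [-0.0, 0.269, 0.963, -0.0]
force: [-0.1, 0.7, -1.3]
grip_width: 0.0106
```

Run:
```python
from st import *
from workcell import eyes
import cv2,pickle
go(.517,.152,148.6)
s=eyes.snapshot("side");pickle.dump(s,open("s5.pkl","wb"));cv2.imwrite("pics/s5.png",cv2.resize(s["pixels"][150:270,260:410,::-1],None,fx=5,fy=5,interpolation=cv2.INTER_CUBIC))
```

```text
t 10.0 p [0.5162 0.1523 0.3145] yaw 148.75 j [-0.    0.56 -0.56  2.08  0.5   0.63  0.12] F [-0.1  0.7 -1.3] T [ 0.11  0.07 -0.04] w 0.0106
tool dx,dy [-0.0008  0.0002 -0.    ] tilt [-4.e-04 -2.e-04 -1.e+00] spin 0.15
```

View pics/s5.png

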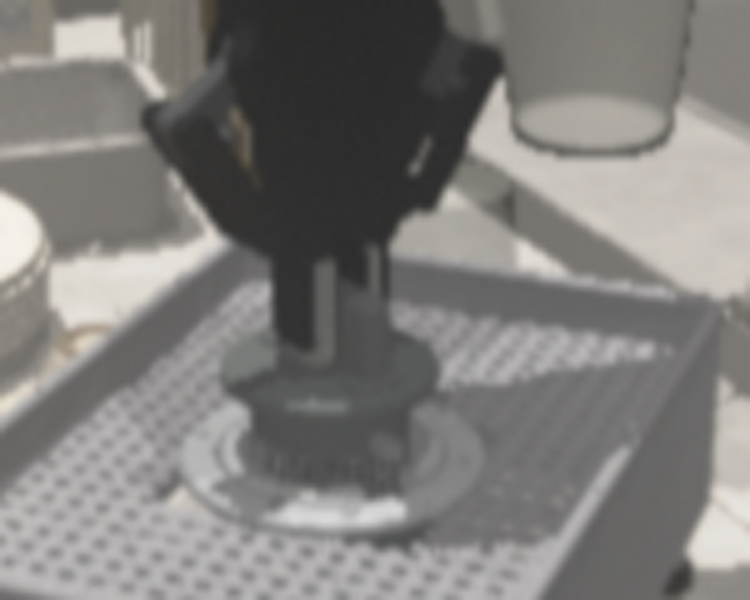

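>>> step_arm(
  moves=[
    {"dx": 0.0002,"dy": 0,"dz": 0.004,"spin": 0},
    {"dx": 0,"dy": 0,"dz": 0.004,"spin": 0},
    {"dx": 0,"dy": 0,"dz": 0.003,"spin": 0},
    {"dx": 0,"dy": 0,"dz": 0,"spin": 0},
  ],
)

```text
time_s: 10.45
position: [0.5159, 0.1523, 0.3032]
tool_rot: [-0.0, 0.269, 0.963, -0.0]
force: [-0.0, -0.2, -1.7]
grip_width: 0.0106
```

>>> step_arm(
  moves=[
    {"dx": 0,"dy": 0,"dz": 0.003,"spin": 0},
    {"dx": 0,"dy": 0,"dz": 0.002,"spin": 0},
    {"dx": 0,"dy": 0,"dz": 0,"spin": 0},
  ],
)

```text
time_s: 10.75
position: [0.5159, 0.1524, 0.2984]
tool_rot: [-0.0, 0.269, 0.963, -0.0]
force: [0.1, -0.3, -2.0]
grip_width: 0.0106
```

Run:
```python
from st import *
go(.517,.152,148.6)
```

```text
t 10.75 p [0.5159 0.1524 0.2984] yaw 148.76 j [-0.02  0.58 -0.54  2.1   0.52  0.6   0.1 ] F [ 0.1 -0.3 -2. ] T [ 0.02 -0.    0.03] w 0.0106
tool dx,dy [-0.0011  0.0002 -0.    ] tilt [-4.e-04 -1.e-04 -1.e+00] spin 0.16
```

>>> step_arm(
  moves=[
    {"dx": 0,"dy": 0,"dz": 0.004,"spin": 0},
    {"dx": 0,"dy": 0,"dz": 0.003,"spin": 0},
    {"dx": 0,"dy": 0,"dz": 0,"spin": 0},
  ],
)

```text
time_s: 11.05
position: [0.5159, 0.1524, 0.2912]
tool_rot: [-0.0, 0.269, 0.963, -0.0]
force: [-0.8, 0.1, -2.2]
grip_width: 0.0107
```

>>> step_arm(
  moves=[
    {"dx": 0,"dy": 0,"dz": 0.001,"spin": 0},
    {"dx": 0,"dy": 0,"dz": 0.001,"spin": 0},
    {"dx": 0,"dy": 0,"dz": 0,"spin": 0},
  ],
)

```text
time_s: 11.35
position: [0.516, 0.1524, 0.2896]
tool_rot: [-0.0, 0.269, 0.963, -0.0]
force: [0.5, 0.0, -2.9]
grip_width: 0.0104
```

>>> step_arm(
  moves=[
    {"dx": 0,"dy": 0,"dz": 0.001,"spin": 0},
    {"dx": 0,"dy": 0,"dz": 0,"spin": 0},
  ],
)

```text
time_s: 11.55
position: [0.516, 0.1524, 0.2886]
tool_rot: [-0.0, 0.269, 0.963, 0.0]
force: [-0.1, 0.4, -2.3]
grip_width: 0.0103
```

Run:
```python
from st import *
go(.517,.152,88.6)
```

```text
t 11.55 p [0.516  0.1524 0.2886] yaw 148.75 j [-0.03  0.59 -0.52  2.11  0.54  0.58  0.09] F [-0.1  0.4 -2.3] T [-0.05 -0.   -0.02] w 0.0103
tool dx,dy [-0.0011  0.0001 -0.    ] tilt [ 0.  0. -1.] spin 60.15
```

Not yet in contact; keep going down in small steps.

>>> step_arm(
  moves=[
    {"dx": 0,"dy": 0,"dz": 0.001,"spin": 0},
    {"dx": 0,"dy": 0,"dz": 0,"spin": 0},
  ],
)

```text
time_s: 11.75
position: [0.516, 0.1526, 0.2884]
tool_rot: [0.0, 0.269, 0.963, -0.0]
force: [-0.8, -1.0, 8.4]
grip_width: 0.0108
```

>>> step_arm(
  moves=[
    {"dx": 0,"dy": 0,"dz": 0.001,"spin": 0},
    {"dx": 0,"dy": 0,"dz": 0,"spin": 0},
  ],
)

```text
time_s: 11.95
position: [0.5159, 0.1527, 0.2884]
tool_rot: [0.001, 0.269, 0.963, -0.0]
force: [-5.0, -3.2, 22.2]
grip_width: 0.0109
```

>>> step_arm(
  moves=[
    {"dx": 0,"dy": 0,"dz": -0.0012,"spin": 0},
    {"dx": 0,"dy": 0,"dz": 0,"spin": 5},
    {"dx": 0,"dy": 0,"dz": 0,"spin": 5},
    {"dx": 0,"dy": 0,"dz": 0,"spin": 0},
  ],
)

```text
time_s: 12.35
position: [0.5163, 0.153, 0.2885]
tool_rot: [0.001, 0.353, 0.936, 0.001]
force: [-0.5, 2.0, 6.8]
grip_width: 0.0107
```

Run:
```python
from st import *
go(.517,.152,88.6)
```

```text
t 12.35 p [0.5163 0.153  0.2885] yaw 138.69 j [-0.06  0.58 -0.47  2.11  0.49  0.56 -0.05] F [-0.5  2.   6.8] T [ 0.15  0.26 -0.09] w 0.0107
tool dx,dy [-0.0012 -0.0003  0.    ] tilt [ 1.6e-03  8.0e-04 -1.0e+00] spin 50.09
```

Turning freely with light contact; continue.

>>> step_arm(
  moves=[
    {"dx": 0,"dy": 0,"dz": 0,"spin": 6},
    {"dx": 0,"dy": 0,"dz": 0,"spin": 6},
    {"dx": 0,"dy": 0,"dz": 0,"spin": 6},
    {"dx": 0,"dy": 0,"dz": 0,"spin": 0},
  ],
)

```text
time_s: 12.75
position: [0.5164, 0.153, 0.2885]
tool_rot: [0.001, 0.495, 0.869, 0.001]
force: [-0.1, 1.1, 6.8]
grip_width: 0.0108
```

>>> step_arm(
  moves=[
    {"dx": 0,"dy": 0,"dz": 0,"spin": 6},
    {"dx": 0,"dy": 0,"dz": 0,"spin": 6},
    {"dx": 0,"dy": 0,"dz": 0,"spin": 6},
    {"dx": 0,"dy": 0,"dz": 0,"spin": 0},
  ],
)

```text
time_s: 13.15
position: [0.5165, 0.153, 0.2885]
tool_rot: [0.0, 0.624, 0.781, 0.001]
force: [0.6, 1.6, 7.2]
grip_width: 0.0103
```

Run:
```python
from st import *
go(.517,.152,88.6)
```

```text
t 13.15 p [0.5165 0.153  0.2885] yaw 102.71 j [-0.19  0.56 -0.3   2.11  0.32  0.51 -0.5 ] F [0.6 1.6 7.2] T [ 0.28  0.03 -0.11] w 0.0103
tool dx,dy [-0.0011  0.0002  0.    ] tilt [ 2.e-03  9.e-04 -1.e+00] spin 14.11
```

>>> step_arm(
  moves=[
    {"dx": 0,"dy": 0,"dz": 0,"spin": 5},
    {"dx": 0,"dy": 0,"dz": 0,"spin": 5},
    {"dx": 0,"dy": 0,"dz": 0,"spin": 4},
    {"dx": 0,"dy": 0,"dz": 0,"spin": 0},
    {"dx": 0,"dy": 0,"dz": 0,"spin": 0},
  ],
)

```text
time_s: 13.65
position: [0.5166, 0.1529, 0.2885]
tool_rot: [0.0, 0.714, 0.7, 0.001]
force: [1.4, 1.2, 6.3]
grip_width: 0.0111
```

Run:
```python
from st import *
from workcell import eyes
import cv2,pickle
go(.517,.152,88.6)
for n in("side","top"):
  s=eyes.snapshot(n);pickle.dump(s,open(n+"6.pkl","wb"));cv2.imwrite(f"pics/{n}6.png",s["pixels"][:,:,::-1])
```

```text
t 13.65 p [0.5166 0.1529 0.2885] yaw 88.9 j [-0.23  0.55 -0.23  2.12  0.25  0.49 -0.67] F [1.4 1.2 6.3] T [ 0.14  0.01 -0.02] w 0.0111
tool dx,dy [-0.0009  0.0004  0.    ] tilt [ 2.e-03  9.e-04 -1.e+00] spin 0.3
```

View pics/side6.png

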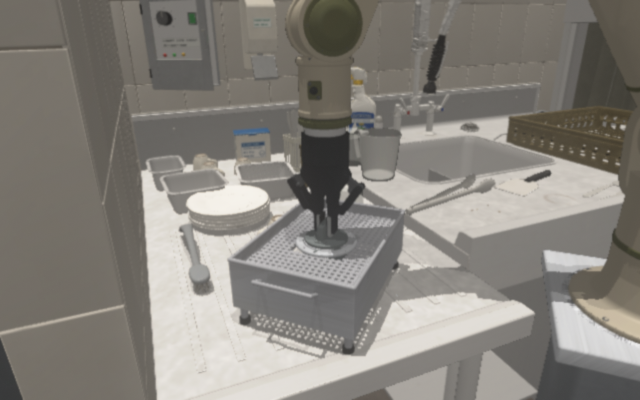

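View pics/top6.png

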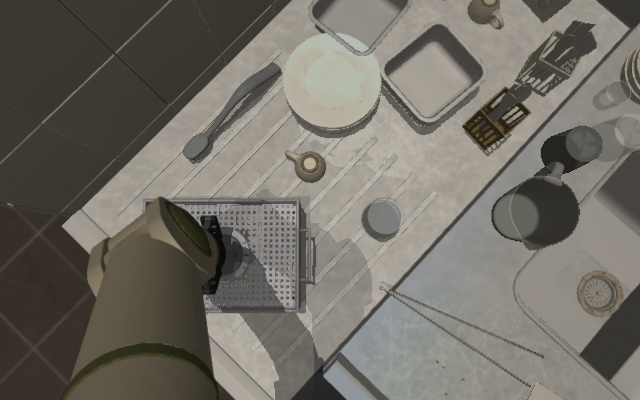

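>>> step_arm(
  moves=[
    {"dx": 0,"dy": 0,"dz": 0,"spin": 0},
    {"dx": 0,"dy": 0,"dz": 0,"spin": 0},
    {"dx": 0,"dy": 0,"dz": 0,"spin": 0},
    {"dx": 0,"dy": 0,"dz": 0,"spin": 0},
    {"dx": 0,"dy": 0,"dz": -0.01,"spin": 0},
    {"dx": 0,"dy": 0,"dz": -0.03,"spin": 0},
    {"dx": 0,"dy": 0,"dz": -0.03,"spin": 0},
    {"dx": 0,"dy": 0,"dz": -0.03,"spin": 0},
  ],
  hand=0,
)

```text
time_s: 14.55
position: [0.5158, 0.1524, 0.3895]
tool_rot: [-0.0, 0.715, 0.699, -0.0]
force: [0.5, 0.5, 1.3]
grip_width: 0.0427
```

>>> step_arm(
  moves=[
    {"dx": 0,"dy": 0,"dz": -0.03,"spin": 0},
    {"dx": -0.03,"dy": 0,"dz": 0,"spin": 0},
    {"dx": -0.04,"dy": 0,"dz": 0,"spin": 0},
    {"dx": -0.04,"dy": 0,"dz": 0,"spin": 0},
    {"dx": -0.04,"dy": 0,"dz": 0,"spin": 0},
    {"dx": -0.04,"dy": 0,"dz": 0,"spin": 0},
    {"dx": -0.03,"dy": 0,"dz": 0,"spin": 0},
    {"dx": 0,"dy": 0,"dz": 0,"spin": 0},
  ],
)

```text
time_s: 15.35
position: [0.5106, -0.0719, 0.4184]
tool_rot: [0.001, 0.717, 0.697, -0.001]
force: [0.2, 0.6, -0.5]
grip_width: 0.0424
```

Run:
```python
from st import *
from workcell import eyes
import cv2,pickle
from circ import *
go(.517,.152,88.6)
for n in("side","top"):
  s=eyes.snapshot(n);pickle.dump(s,open(n+"7.pkl","wb"));cv2.imwrite(f"pics/{n}7.png",s["pixels"][:,:,::-1])
cv2.imwrite("pics/t7c.png",cv2.resize(s["pixels"][190:325,125:325,::-1],None,fx=4,fy=4,interpolation=cv2.INTER_CUBIC))
print(fit(s,[.517,.152],.111,.037,sign=1),fit(s,[.517,.152],.111,.037,sign=1,free=True))
```

```text
t 15.35 p [ 0.5106 -0.0719  0.4184] yaw 88.39 j [ 0.23  0.34 -0.26  2.05  0.13  0.77 -0.14] F [ 0.2  0.6 -0.5] T [ 0.04  0.   -0.02] w 0.0424
tool dx,dy [ 2.24e-01  2.00e-04 -4.00e-04] tilt [-2.0e-04 -1.8e-03 -1.0e+00] spin -0.21
(array([0.5168186 , 0.15181642]), 120, np.float64(0.002253955358041152)) (array([0.51681103, 0.15180631, 0.039258  ]), 120, np.float64(0.0001647940462283495))
```

View pics/t7c.png

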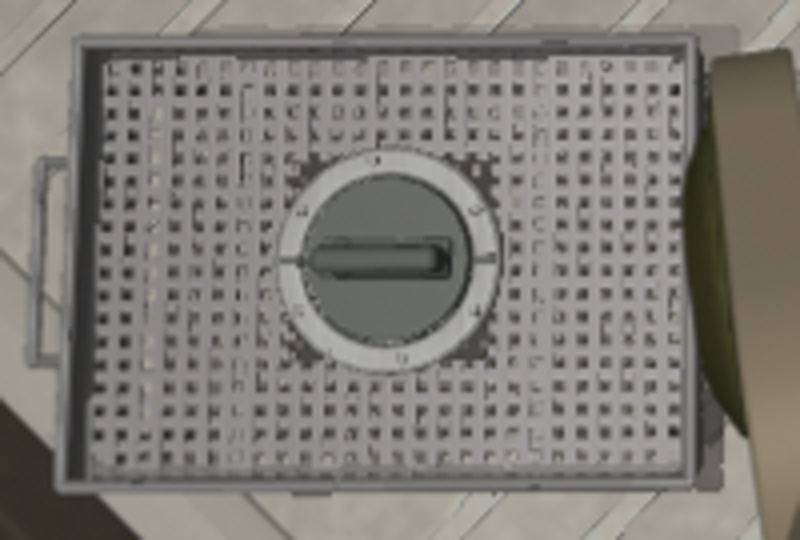

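View pics/side7.png

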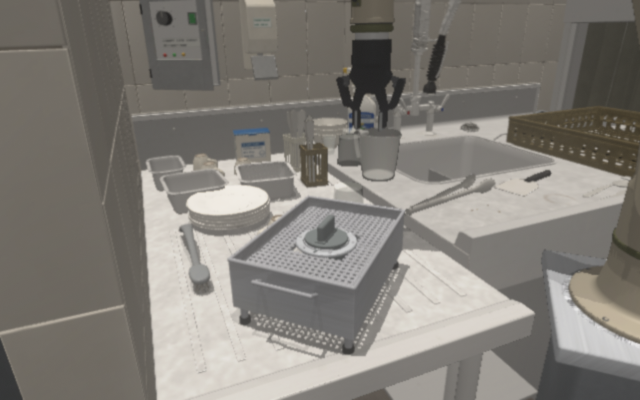

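Run:
```python
import pickle
from h import *
from workcell import robot
s=pickle.load(open("top7.pkl","rb"));s0=pickle.load(open("top0.pkl","rb"))
for q in(s0,s):
  u,v,P=pts(q)
  for n,c,r in(("glass",(383,215),10),("mug",(310,163),6),("flange/well",(222,242),4),("flange low",(222,268),4)):
    m=np.hypot(u-c[0],v-c[1])<r; print(n,np.median(P[m],0).round(4))
  
h=onz(s,np.array([[312,263],[450,260]])/4+[125,190],.141);d=h[0]-h[1];print(np.degrees(np.arctan2(d[1],d[0])),h.mean(0))
print(abs(s["pixels"][130:250,280:410].astype(int)-s0["pixels"][130:250,280:410]).max(2).__gt__(40).sum())
robot.finish_job()
```

```text
glass [ 0.5818 -0.146   0.0908]
mug [ 0.6927 -0.0107  0.0477]
flange/well [0.5421 0.1674 0.0407]
flange low [0.4915 0.1642 0.0454]
glass [ 0.539  -0.0846  0.6078]
mug [ 0.6932 -0.0106  0.0473]
flange/well [0.5393 0.1501 0.1124]
flange low [0.4927 0.1503 0.1118]
89.56102467823027 [0.51507633 0.14692719 0.141     ]
3978
the job is handed in; nothing more can be done
```

The filter is in the strainer's well, flange on the collar, turned clockwise and locked. The gripper has let go and is clear, and I handed the job in at about 15.5 s of the 45 s allowed.

- **Insertion:** I gripped the filter by its handle, lined its pins up with the notches (148.6° in the world frame) and lowered it. There was almost no resistance until the flange met the collar at the expected height. The contact force then peaked at about 22 N, against the 120 N limit.
- **Locking:** I eased off to about 7 N and turned it 60° clockwise. I stopped with the handle in line with the tray and did not feel for the stop 5° beyond, so the lock rests on the angle alone.
- **Final pictures:** the flange top measures about 112 mm on both sides (111 mm expected), so it lies flat. It is centred on the well to within about 1 mm. The handle reads 89.6° against 88.3–88.9° for the tray's long sides, so it is aligned to about 1°.
- **Mug:** it has not moved.
- **Glass:** the arm hid it from the top camera in the last look, so its final check gave no reading. It was standing in its place in the top view just before release. After that the gripper only rose and moved off about 0.2 m above it.
- **Disagreements:** a circle fit with a free radius made the flange 39 mm instead of 37 mm, though its centre agreed. The top and side cameras differed by up to 2 mm on the well's centre, so I used a point in between.

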